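# Press the stopper and give the bonsai turntable a quarter turn

## Robot

A 6-joint arm with a two-finger parallel gripper is mounted at the origin on the work surface. World frame = base frame: x ahead of the robot, y to its left, z up, the work surface at z = 0. Lengths are in m, angles in rad, forces in N, time in s.
With the tool pointing down it reaches from about 0.35 to 0.85 m from the base axis. Payload 8.1 kg.
Tool frame: the origin (TCP) lies at the very end of the fingers, on their centre line; the grasp point (between the pads) lies robot.hold_point_z behind it (robot.hold_point_z is the distance from the TCP to the grasp point, in m); z points along the fingers, y is the direction in which the jaws open and shut (so a half turn about z gives the same grasp; the last joint's range is limited). The gripper opens to 93 mm and grips with 3 to 60 N. Pads are 15 mm wide; open, the fingers measure 128 mm over their backs; the gripper's body (75 mm by 188 mm) begins 65 mm behind the grasp point.
Start: joints at [1.083, 0.13, 1.488, -0, 1.523, -0.085], TCP at [0.235, 0.552, 0.219] pointing down, gripper open.
Joint ranges: [-2.96, 2.96], [-0.89, 2.26], [0.02, 2.5], [-1.34, 4.48], [0, 2.73], [-2.66, 2.66]. Speed limits (rad/s): [2.39, 2.39, 2.79, 3.14, 3.14, 3.14].

## Interface

Orientations are given as a rotation vector (axis times angle).
In Python, from plant import robot, cams gives the robot as it stands. The module is installed in compiled form; this text tells all that it offers.
- The arm moves only by the tool step_arm, never from a script. Its argument "deltas" is a list of rows, each an object with "offset": the shift along the tool's x, y, z in cm, a list of three; "roll": the turn about the tool's z in rad. In form: [{"offset": [x, y, z], "roll": roll}, ...]. A call has 1 to 12 rows; each row shifts and turns the commanded pose from where the row before left it, along the tool's axes as they then stand; what a row does not reach is not made up. A row lasts 1/8 s, in which the tool goes at most 62.5 mm and 10.7 degrees, less where a joint would pass 70% of its speed; a pose out of reach is approached as far as the arm can. A call with a gripper value outside its range is refused whole. "fingers" is the finger opening in cm, from 0 to 9.3, set as the call begins (left out, the last holds). The fingers move at their own pace and stop on an object; "grip_force" is the grip in N (left out, the last holds). Time passes only in rows, so rows that do not move let the fingers close. It gives the time, the measured TCP pose, the force and the opening at its end, in the units of the state.
- robot.read_state(): the state, without advancing time (a new reading comes with each control period).
- cams.read_camera(name): name is "side" or "top"; returns a dict with "pixels" (384x512x3 uint8, red, green, blue), "fx", "fy", "cx", "cy" (pixels), "extrinsics" (4x4, takes a point from world to camera coordinates). Camera axes: x right, y down, z forward; pixel columns grow to the right and rows downward; lengths in m; the calibration is good to about 2 mm. A picture is of the moment at which its call begins. There is no depth.
- robot.close_job(): hands the job in, once; it reports no verdict.
Trained networks look in a picture, given as the dict that the camera call returned (one of the last four; its "shot" number tells which), for a name from the list of things; names that differ only in an ending like _2 or _b are one class to them, and where a whole thing is asked for, a point or a joint stands for the part that bears it (a point fixed in the world has none). Each returns a list of dicts, best first, with "score" (0 to 1); they miss things now and then, are a little off and sometimes report something else, mostly with a low value. They report only what shows in the picture. A call takes as long as a camera call.
- cams.boxes_of(picture, thing): "xy" ([column, row] in pixels, amid what is visible of it).
- cams.silhouettes(picture, thing): "mask" (384x512 bool, what is visible of it) and "xy" ([column, row] in pixels, amid what is visible of it).
- cams.pinpoint(picture, thing): "xy" ([column, row] in pixels: a listed point, or the origin of a listed thing).
The state is a dict: "t": time; "q": joint angles; "dq": joint speeds; "joint_torque": joint torques, N m; "tool_pos": TCP position; "orientation": TCP orientation; "force": force on the tool from outside, world axes, zero at the start; "wrist_torque": the same for the moment, N m; "opening": finger opening in m.
Only numpy, scipy, OpenCV 4.12 (cv2) and the standard library are available. Lean on these libraries where they do the work, as an engineer would, in place of code of your own. Each camera call takes 0.05 s, during which the arm holds its last target. There are 200 camera calls.

## Task

Give the turntable a quarter turn anticlockwise (seen from above): with the fingertips press the stopper's thumb plate fully down and, holding it down, push the steel peg beside it sideways so that the disc slides past the stopper's pin. Keep pushing the peg round until the stopper springs up by itself in the next notch, smoothly enough that the tray with the stone keeps its place on the disc. Only push, gripping and lifting nothing; do not touch the tray or its stone, and leave the mister, the vase and the root hook alone.

Things in the scene. Friction and masses are not known exactly. Their poses are not given: they have to be found in the camera images.
- turntable: Turntable fixed on an 18 mm oak board (top at z = 0.018); origin on the axis at the board. Its pale wooden disc is 270 mm across, underside 34 mm, top 54 mm above the board (plus a 2 mm cork mat). Rim: four open notches 90 degrees apart, 16 mm wide, 23 mm deep. Own -x axis points to the stopper, on the side nearest the robot. Axes do not turn with the disc.
- disc_centre (a point): Centre of the disc's top (cork mat), on the vertical axis, 74 mm above z = 0. Turns with the disc.
- disc (a joint): Turn of the disc about its vertical axis in rad, about 0 at the start (within 0.012), growing anticlockwise seen from above; 1.571 is the next notch. It has some friction (about 1.5 N at a peg) and stays where it is left. In a notch the stopper locks it, with about 0.016 rad of play either way.
- peg (a point): Steel peg next to the stopper: 10 mm thick, level, sticking out of the rim radially, 135 to 185 mm from the axis (each notch has one on its anticlockwise side). Site on its centre line, x outward along it, 160 mm from the axis, 63 mm above z = 0. At the start 26 mm (0.163 rad) anticlockwise of the stopper's pin, to the right seen from the robot; pushed right it turns the disc anticlockwise.
- thumb_plate (a point): Centre of the upper face of the stopper's flat steel thumb plate just outside the rim, 160 mm from the axis, 56 mm above z = 0 while up; moves down with it. The plate is 44 mm along the radius by 54 mm along the rim. While up it is 2 mm below the peg, which crosses its anticlockwise end. Closed fingertips fit on it clockwise of the peg; the finger's side then meets the peg.
- pin (a point): Top of the stopper's steel pin, 12 mm wide along the rim, standing in the rim's notch, 125 mm from the axis. It is one piece with the thumb plate, whose centre is 5 mm further anticlockwise: along the rim the plate runs from 22 mm clockwise to 32 mm anticlockwise of the pin.
- stopper (a joint): How far the stopper (plate and pin) is pressed down, m: 0 up, 0.014 at its bottom stop. The pin is clear below the disc from 0.011 on. A spring lifts it: 3.6 N up, 6.4 N at the bottom. Once the disc has moved about 8 mm round, its underside keeps the pin down without the finger, until the next notch comes over it and it springs up.
- tray: Shallow brown rectangular tray, 158 x 111 x 32 mm, with a grey stone in it (top 46 mm above the tray's underside). It stands loose near the middle of the disc, about 0.75 kg. Origin at the centre of its underside, z up, x along its length. Not to be touched; it rides on the disc.
- mister: Green plastic press-button spray mister, 72 mm in diameter, 160 mm tall; origin at the centre of its underside. Bystander.
- vase: Small glass vase, 58 mm in diameter, 95 mm tall; origin at the centre of its underside. Bystander.
- hook: Stainless steel root hook lying on the board, 230 mm long along its x, 15 mm thick; origin near its middle on the underside. Bystander.

How it is judged:
By the outcome, as a careful person would: the job done as asked, in the order asked, and still so for the second after the job is handed in, with the robot touching nothing.
It also fails if it takes over 48 s, if anything falls off the work surface, if the arm or the gripper's body presses on something with over 40 N, if the wrist force passes 120 N, or if a joint passes its speed limit or range.

## Working session

There is one attempt and no reset: what is moved stays moved. The work goes in short steps, Python scripts to look and compute and a tool call to move; the robot and the scene stay as the last step left them, time stands still between calls to the robot, and variables do not carry over. Pictures are saved under pics/ and viewed, about 8 in all and at most 12, crops included, and the job is handed in when it is done.

Besides the shell and the picture viewer there is one more tool, called after "Emit:" as a command line: name --argument value ..., lists and objects as JSON in quotes. step_arm: Moves the arm, as the interface text tells. Its arguments: {"type":"object","properties":{"deltas":{"type":"array"},"fingers":{"type":"number"},"grip_force":{"type":"number"}},"required":["deltas"]}

```bash
mkdir -p pics; cat > h.py <<'E'
import numpy as np, cv2
from plant import robot, cams
def ray(p,xy):
    E=np.array(p["extrinsics"]);R=E[:3,:3];c=-R.T@E[:3,3]
    return c,R.T@np.array([(xy[0]-p["cx"])/p["fx"],(xy[1]-p["cy"])/p["fy"],1])
def atz(p,xy,z):
    c,d=ray(p,xy);return c+d*(z-c[2])/d[2]
def tri(rs):
    A=0;b=0
    for c,d in rs:
        d=d/np.linalg.norm(d);M=np.eye(3)-np.outer(d,d);A=A+M;b=b+M@c
    return np.linalg.solve(A,b)
def proj(p,X):
    E=np.array(p["extrinsics"]);x=E[:3,:3]@X+E[:3,3];return [p["fx"]*x[0]/x[2]+p["cx"],p["fy"]*x[1]/x[2]+p["cy"]]
def save(p,n): cv2.imwrite("pics/"+n,cv2.cvtColor(p["pixels"],cv2.COLOR_RGB2BGR))
E
python3 - <<'E'
from h import *
np.set_printoptions(precision=4,suppress=True)
P={n:cams.read_camera(n) for n in("side","top")}
Z=dict(turntable=.018,disc_centre=.074,peg=.063,thumb_plate=.056,pin=None,tray=.074,mister=.018,vase=.018,hook=.018)
for n in P: save(P[n],n+"0.png")
for t,z in Z.items():
    rs=[]
    for n,p in P.items():
        r=cams.pinpoint(p,t)
        for k in r[:2]: print(t,n,np.array(k["xy"]),round(k["score"],2), atz(p,k["xy"],z) if z else "")
        if r: rs.append(ray(p,r[0]["xy"]))
    if len(rs)==2: print("   tri",tri(rs))
print(robot.read_state(),robot.hold_point_z)
E
```

```text
turntable side [234.6 340. ] 0.67 [0.5837 0.4787 0.018 ]
turntable side [249.3 193.6] 0.58 [0.5935 0.0056 0.018 ]
peg side [304.7 183.8] 0.87 [0.4318 0.0083 0.063 ]
peg top [269.1 236.6] 0.9 [0.4314 0.0122 0.063 ]
   tri [0.4316 0.0122 0.0659]
thumb_plate side [301.3 188.4] 0.45 [0.4415 0.0213 0.056 ]
thumb_plate top [262.7 235.3] 0.76 [0.436  0.0326 0.056 ]
   tri [0.4387 0.0322 0.0639]
pin side [284.7 186.3] 0.51 
pin top [264.  223.3] 0.45 
   tri [0.4814 0.0279 0.0655]
tray side [247.8 175.1] 0.56 [ 0.5978 -0.0112  0.074 ]
tray top [277.2 185.8] 0.84 [ 0.5944 -0.0134  0.074 ]
   tri [ 0.5965 -0.0136  0.0718]
mister side [236.5 340.5] 0.85 [0.5797 0.4795 0.018 ]
mister top [127.6 193.7] 0.97 [0.5754 0.4852 0.018 ]
   tri [0.5767 0.4834 0.024 ]
vase side [222.6 299.3] 0.85 [0.6216 0.3825 0.018 ]
vase top [164.8 177.4] 0.72 [0.6319 0.3627 0.018 ]
   tri [ 0.6306  0.367  -0.0022]
hook side [263.7 127. ] 0.74 [ 0.5726 -0.3976  0.018 ]
hook side [236.9 341.9] 0.19 [0.5786 0.4825 0.018 ]
hook top [386.5 198.5] 0.77 [ 0.5641 -0.3798  0.018 ]
   tri [ 0.567  -0.3772  0.0286]
{'t': 1.0, 'q': array([ 1.0826,  0.1304,  1.4882, -0.    ,  1.523 , -0.0854]), 'dq': array([ 0.002 ,  0.0014,  0.0005,  0.0006,  0.0004, -0.0006]), 'joint_torque': array([ -0.0001, -55.9756, -49.208 ,   0.0769,   0.0224,   0.    ]), 'tool_pos': array([0.2352, 0.552 , 0.2187]), 'orientation': array([0.6284, 3.0781, 0.0001]), 'force': array([-0.0547,  0.0683,  0.5423]), 'wrist_torque': array([-0.0256, -0.0252,  0.0125]), 'opening': 0.09318493983378225} 0.0188
```

View pics/side0.png

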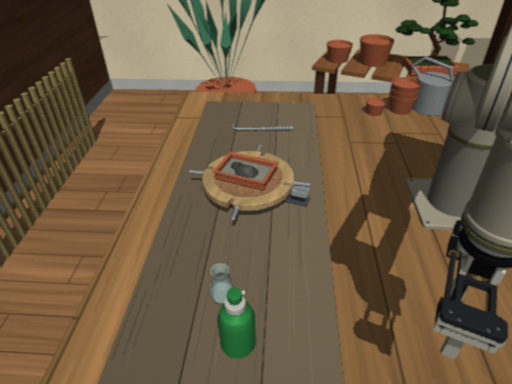

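View pics/top0.png

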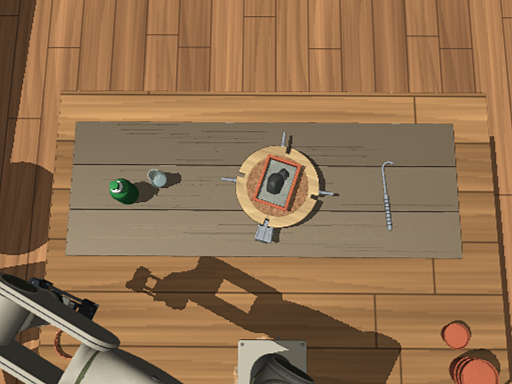

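The side view shows the disc at about (249,181) with the stopper at (301,188). In the top view the disc is at about (278,186), the stopper plate at (264,233), and the pegs at (287,140), (228,180), (330,194) and (269,237). Next I'll refine the disc centre and the stopper direction.

```bash
python3 - <<'E'
from h import *
np.set_printoptions(precision=4,suppress=True)
P={n:cams.read_camera(n) for n in("side","top")}
from scipy.optimize import least_squares
for n,p in P.items():
    for t in("disc","turntable"):
        r=cams.silhouettes(p,t)
        for k in r[:1]:
            m=k["mask"].astype(np.uint8); m=cv2.morphologyEx(m,cv2.MORPH_OPEN,cv2.getStructuringElement(cv2.MORPH_ELLIPSE,(19,19)))
            c=max(cv2.findContours(m,0,1)[0],key=cv2.contourArea); 
            X=np.array([atz(p,x[0],.072)[:2] for x in c])
            f=least_squares(lambda v:np.hypot(*(X-v[:2]).T)-v[2],[.59,0,.135],loss='soft_l1',f_scale=.003)
            print(n,t,k["score"],m.sum(),f.x,np.std(f.fun))
# average repeats
    for t,z in(("peg",.063),("thumb_plate",.056),("disc_centre",.074)):
        for k in cams.pinpoint(p,t)[:3]: print(n,t,k["score"],atz(p,k["xy"],z))
p=P["top"];u=cv2.resize(p["pixels"][130:255,210:345],None,fx=5,fy=5,interpolation=cv2.INTER_CUBIC)
cv2.imwrite("pics/c1.png",u[...,::-1])
for n in P:
  E=np.array(P[n]["extrinsics"]);print(n,-E[:3,:3].T@E[:3,3],P[n]["fx"])
E
```

```text
side disc 0.64 2145 [0.583  0.0257 0.1108] 0.03473310697068135
side turntable 0.83 2577 [0.575  0.0252 0.116 ] 0.037981799049733755
side peg 0.62 [0.4327 0.0196 0.063 ]
side thumb_plate 0.51 [0.4438 0.0247 0.056 ]
top disc 0.78 2870 [ 0.5777 -0.0272  0.1101] 0.030082495942076043
top peg 0.83 [0.4257 0.0036 0.063 ]
top thumb_plate 0.45 [0.4309 0.0258 0.056 ]
top disc_centre 0.52 [0.4299 0.0068 0.074 ]
side [0.4976 0.9103 0.7523] 391.5960519054437
top [0.3164 0.0477 1.5155] 454.61440588661236
```

View pics/c1.png

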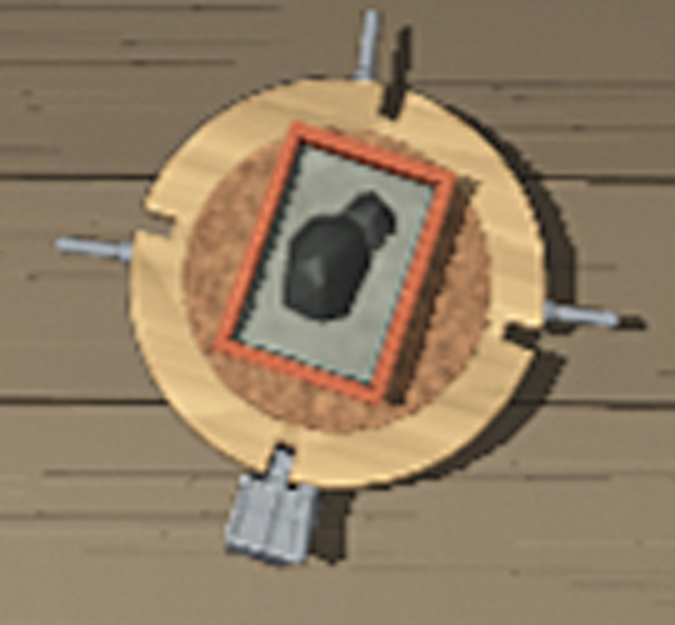

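```bash
python3 - <<'E'
from h import *
np.set_printoptions(precision=4,suppress=True)
p=cams.read_camera("top")
f=lambda x,y,z:atz(p,[210+(x+.5)/5-.5,130+(y+.5)/5-.5],z)
T,L,R=f(371,12,.063),f(57,245,.063),f(615,320,.063)
print("pegs",T,L,R,"mid",(L+R)/2,"span",np.linalg.norm(L-R))
d=(L-R)[:2];print("yaw LR",np.arctan2(-d[0],d[1]))
print("rim",f(128,282,.064),f(545,282,.064),f(337,76,.072),f(337,489,.072))
# silhouette, colour fit: pale wood
from scipy.optimize import least_squares
import glob
u=p["pixels"];hsv=cv2.cvtColor(u,cv2.COLOR_RGB2HSV)
m=((hsv[...,0]>12)&(hsv[...,0]<28)&(hsv[...,2]>150)&(hsv[...,1]>60)).astype(np.uint8);m[:125]=0;m[252:]=0;m[:,:200]=0;m[:,360:]=0
pts=cv2.convexHull(np.argwhere(m)[:,::-1].astype(np.int32))[:,0]
X=np.array([atz(p,x,.070)[:2] for x in pts.astype(float)])
s=least_squares(lambda v:np.hypot(*(X-v[:2]).T)-v[2],[.59,0,.135],loss='soft_l1',f_scale=.002);print("fit",s.x,np.std(s.fun),len(X))
C=s.x[:2]
for nm,q in zip("TLR",(T,L,R)):
    v=q[:2]-C;print(nm,np.hypot(*v),np.degrees(np.arctan2(v[1],v[0])))
print("plate corners",[f(*c,.056) for c in((243,474),(318,486),(303,563),(226,551))])
E
```

```text
pegs [ 0.7786 -0.0361  0.063 ] [0.6194 0.1694 0.063 ] [ 0.5718 -0.1933  0.063 ] mid [ 0.5956 -0.0119  0.063 ] span 0.36585046260535653
yaw LR -0.13056748921086025
rim [0.5949 0.1227 0.064 ] [ 0.5964 -0.1483  0.064 ] [ 0.7319 -0.0131  0.072 ] [ 0.46   -0.0127  0.072 ]
fit [ 0.4787 -0.0108  0.2447] 0.03557075025047058 18
T 0.3010166676315327 -4.836630061904245
L 0.22864959113221406 52.00561038640052
R 0.2049240095333338 -62.972702701877
plate corners [array([0.4709, 0.0472, 0.056 ]), array([ 0.4635, -0.0011,  0.056 ]), array([0.4141, 0.0085, 0.056 ]), array([0.4214, 0.0578, 0.056 ])]
```

The disc centre is at about (0.5957, −0.0123) and the peg direction is 172.6°. I'll go above the plate with the fingers closed, then align the tool with the peg: tool y tangential, tool x inward.

Emit:
step_arm --deltas '[{"offset": [-3.26, -3.28, 0], "roll": 0}, {"offset": [-3.26, -3.28, 0], "roll": 0}, {"offset": [-3.26, -3.28, 0], "roll": 0}, {"offset": [-3.26, -3.28, 0], "roll": 0}, {"offset": [-3.26, -3.28, 0], "roll": 0}, {"offset": [-3.26, -3.28, 0], "roll": 0}, {"offset": [-3.26, -3.28, 0], "roll": 0}, {"offset": [-3.26, -3.28, 0], "roll": 0}, {"offset": [-3.26, -3.28, 0], "roll": 0}, {"offset": [-3.26, -3.28, 0], "roll": 0}, {"offset": [-3.26, -3.28, 0], "roll": 0}, {"offset": [-3.26, -3.28, 0], "roll": 0}]' --fingers 0 --grip_force 20

```text
t: 3.15
tool_pos: [0.4412, 0.035, 0.2189]
orientation: [0.628, 3.077, 0.0]
force: [1.0, -0.4, 0.1]
opening: 0.0008
```

Emit:
step_arm --deltas '[{"offset": [0, 0, 0], "roll": 0.16}, {"offset": [0, 0, 0], "roll": 0.16}, {"offset": [0, 0, 0], "roll": 0.16}, {"offset": [0, 0, 0], "roll": 0.16}, {"offset": [0, 0, 0], "roll": 0.16}, {"offset": [0, 0, 0], "roll": 0.16}, {"offset": [0, 0, 0], "roll": 0.16}, {"offset": [0, 0, 0], "roll": 0.16}, {"offset": [0, 0, 0], "roll": 0.16}, {"offset": [0, 0, 0], "roll": 0.16}, {"offset": [0, 0, 0], "roll": 0.16}, {"offset": [0, 0, 0], "roll": 0.16}]'

```text
t: 4.65
tool_pos: [0.4408, 0.0366, 0.2188]
orientation: [2.885, 1.243, 0.0]
force: [0.1, 0.3, 0.2]
opening: 0.0007
```

Emit:
step_arm --deltas '[{"offset": [0, 0, 0], "roll": 0.16}, {"offset": [0, 0, 0], "roll": 0.16}, {"offset": [0, 0, 0], "roll": 0.16}, {"offset": [0, 0, 0], "roll": 0.16}, {"offset": [0, 0, 0], "roll": 0.16}, {"offset": [0, 0, 0], "roll": 0.148}, {"offset": [0, 0, 0], "roll": 0}]'

```text
t: 5.52
tool_pos: [0.4408, 0.0366, 0.2188]
orientation: [-3.135, 0.201, -0.0]
force: [0.1, -0.2, -0.0]
opening: 0.0006
```

Emit:
step_arm --deltas '[{"offset": [0, 0, 3], "roll": 0}, {"offset": [0, 0, 4], "roll": 0}, {"offset": [0, 0, 4], "roll": 0}, {"offset": [0, 0, 2], "roll": 0}, {"offset": [0, 0, 1.2], "roll": 0}, {"offset": [0, 0, 0], "roll": 0}, {"offset": [0, 0, 0], "roll": 0}]'

```text
t: 6.4
tool_pos: [0.4417, 0.0365, 0.0778]
orientation: [-3.135, 0.201, -0.003]
force: [-0.1, 0.5, 1.1]
opening: 0.0001
```

```bash
python3 - <<'E'
from h import *
a=cams.read_camera("side");b=cams.read_camera("top")
c=lambda p,x,y,w,h,f:cv2.resize(p["pixels"][y:y+h,x:x+w],None,fx=f,fy=f,interpolation=cv2.INTER_CUBIC)
cv2.imwrite("pics/c2.png",np.hstack([c(a,245,145,80,80,5),c(b,225,175,80,80,5)])[...,::-1])
C=np.array([.5957,-.0123]);s=robot.read_state();print(s["tool_pos"],s["force"])
print("tip",proj(a,s["tool_pos"]),proj(b,s["tool_pos"]))
E
```

```text
[0.44174963 0.03651277 0.07785057] [ 0.807829    1.08420635 -0.43303751]
tip [np.float64(301.731396851684), np.float64(185.6175760778591)] [np.float64(261.52885601266735), np.float64(232.89443577197176)]
```

View pics/c2.png

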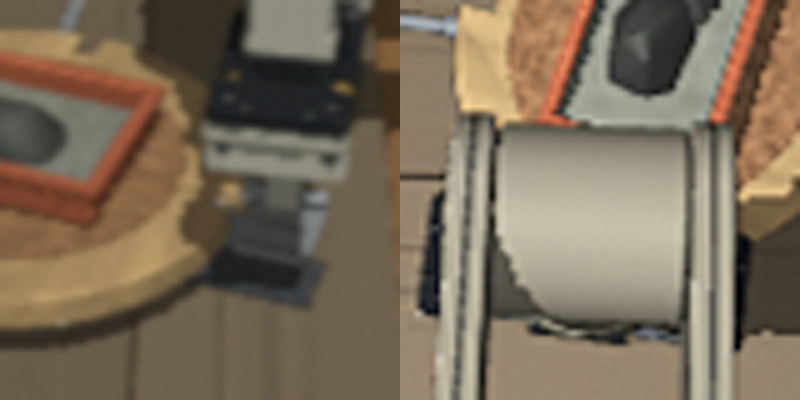

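The side crop (left) shows the closed fingertips above the plate, at about (265,235) in the crop, with the peg beyond them. The top view (right) is hidden by the wrist. The tool is clear of the tray, so I'll press.

Emit:
step_arm --deltas '[{"offset": [0, 0, 0.9], "roll": 0}, {"offset": [0, 0, 0.7], "roll": 0}, {"offset": [0, 0, 0.4], "roll": 0}, {"offset": [0, 0, 0.4], "roll": 0}, {"offset": [0, 0, 0.4], "roll": 0}, {"offset": [0, 0, 0.3], "roll": 0}, {"offset": [0, 0, 0.2], "roll": 0}, {"offset": [0, 0, 0], "roll": 0}]'

```text
t: 7.5
tool_pos: [0.4406, 0.0366, 0.0435]
orientation: [-3.135, 0.203, 0.001]
force: [-4.5, -0.8, 4.8]
opening: 0.0002
```

Emit:
step_arm --deltas '[{"offset": [0, 0, 0.1], "roll": 0}, {"offset": [0, 0, 0.1], "roll": 0}, {"offset": [0, 0, 0], "roll": 0}]'

```text
t: 7.88
tool_pos: [0.4408, 0.0365, 0.0421]
orientation: [3.135, -0.203, -0.0]
force: [-7.0, 0.5, 8.9]
opening: 0.0006
```

Emit:
step_arm --deltas '[{"offset": [0, 0.1, 0.05], "roll": 0}, {"offset": [0, 0.15, 0], "roll": 0}, {"offset": [0, 0.15, 0], "roll": 0}, {"offset": [0, 0.1, 0], "roll": 0}]'

```text
t: 8.38
tool_pos: [0.4417, 0.0322, 0.0422]
orientation: [-3.134, 0.203, -0.005]
force: [0.6, 3.4, 5.2]
opening: 0.0
```

Emit:
step_arm --deltas '[{"offset": [0, 0.1, 0.05], "roll": 0}, {"offset": [0, 0.1, 0.05], "roll": 0}, {"offset": [0, 0.1, 0], "roll": 0}, {"offset": [0, 0.1, 0], "roll": 0}]'

```text
t: 8.88
tool_pos: [0.4421, 0.0289, 0.042]
orientation: [-3.132, 0.202, -0.008]
force: [0.7, 6.9, 10.9]
opening: 0.0005
```

Emit:
step_arm --deltas '[{"offset": [-0.02, 0.2, 0], "roll": -0.0125}, {"offset": [-0.02, 0.2, 0], "roll": -0.0125}, {"offset": [-0.02, 0.2, 0], "roll": -0.0125}]'

```text
t: 9.25
tool_pos: [0.4411, 0.0229, 0.0421]
orientation: [-3.136, 0.143, -0.009]
force: [1.6, 7.6, 10.2]
opening: 0.0007
```

Emit:
step_arm --deltas '[{"offset": [-0.02, 0.2, 0], "roll": -0.0125}, {"offset": [-0.03, 0.3, 0], "roll": -0.019}, {"offset": [-0.03, 0.3, 0], "roll": -0.019}, {"offset": [-0.03, 0.3, 0], "roll": -0.019}, {"offset": [-0.03, 0.3, 0], "roll": -0.019}]'

```text
t: 9.88
tool_pos: [0.4388, 0.009, 0.0421]
orientation: [-3.139, 0.004, -0.009]
force: [0.6, 7.5, 10.7]
opening: 0.0002
```

```bash
cat > look.py <<'E'
import sys
from h import *
n=sys.argv[1]
a=cams.read_camera("side");b=cams.read_camera("top")
c=lambda p,x,y,w,h,f:cv2.resize(p["pixels"][y:y+h,x:x+w],None,fx=f,fy=f,interpolation=cv2.INTER_CUBIC)
cv2.imwrite("pics/"+n,np.hstack([c(a,185,135,145,100,3),c(b,215,130,120,100,3)])[...,::-1])
C=np.array([.5957,-.0123]);s=robot.read_state();d=s["tool_pos"][:2]-C;print(s["t"],s["tool_pos"],s["force"])
print("r",np.hypot(*d),"ang",np.degrees(np.arctan2(d[1],d[0])))
rv=s["orientation"];ps=2*np.arctan2(rv[1],rv[0]);x=np.array([np.cos(ps),np.sin(ps)]);y=np.array([x[1],-x[0]])
print("psi",np.degrees(ps)%360,"peg-frame radial",-d@x,"tang",d@y)
E
python3 look.py c3.png
```

```text
9.975 [0.43875615 0.00867848 0.04204119] [ 0.52415311  6.3245142  10.38161024]
r 0.15833972464980178 ang 172.3864767138578
psi 359.8390497079495 peg-frame radial 0.15700216023249858 tang -0.02053752868540647
```

View pics/c3.png

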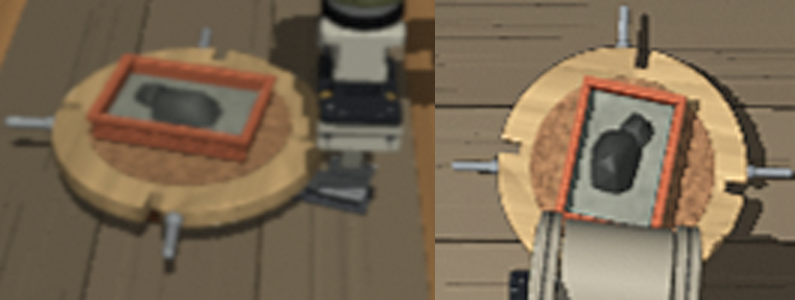

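The disc has turned about 7°: in the crop the left and right pegs are now level at (475,166) and (770,173), and the tray moved with it. The pin is under the disc, so I'll ease the tip up a little and keep pushing round.

Emit:
step_arm --deltas '[{"offset": [-0.04, 0.39, -0.05], "roll": -0.025}, {"offset": [-0.05, 0.47, -0.1], "roll": -0.03}, {"offset": [-0.06, 0.55, -0.1], "roll": -0.035}, {"offset": [-0.065, 0.63, -0.1], "roll": -0.04}, {"offset": [-0.07, 0.71, -0.1], "roll": -0.045}, {"offset": [-0.08, 0.785, -0.1], "roll": -0.05}, {"offset": [-0.08, 0.785, -0.1], "roll": -0.05}, {"offset": [-0.08, 0.785, 0], "roll": -0.05}, {"offset": [-0.08, 0.785, 0], "roll": -0.05}, {"offset": [-0.08, 0.785, 0], "roll": -0.05}, {"offset": [-0.08, 0.785, 0], "roll": -0.05}, {"offset": [-0.08, 0.785, 0], "roll": -0.05}]'

```text
t: 11.48
tool_pos: [0.4465, -0.0733, 0.046]
orientation: [-3.034, -0.813, 0.002]
force: [-4.1, 1.9, 0.8]
opening: 0.0007
```

```bash
python3 look.py c4.png
```

```text
11.575 [ 0.44718972 -0.07379927  0.04631492] [ 0.09907033  0.855557   -0.97432449]
r 0.16074036407128173 ang -157.50516957839886
psi 29.900119499105283 peg-frame radial 0.15939967190194873 tang -0.020717365646222747
```

Emit:
step_arm --deltas '[{"offset": [-0.03, 0.31, 0], "roll": -0.02}, {"offset": [-0.045, 0.47, 0], "roll": -0.03}, {"offset": [-0.06, 0.63, 0], "roll": -0.04}, {"offset": [-0.075, 0.79, 0], "roll": -0.05}, {"offset": [-0.075, 0.79, 0], "roll": -0.05}, {"offset": [-0.075, 0.79, 0], "roll": -0.05}, {"offset": [-0.075, 0.79, 0], "roll": -0.05}, {"offset": [-0.075, 0.79, 0], "roll": -0.05}, {"offset": [-0.075, 0.79, 0], "roll": -0.05}, {"offset": [-0.075, 0.79, 0], "roll": -0.05}, {"offset": [-0.06, 0.63, 0], "roll": -0.04}, {"offset": [-0.045, 0.47, 0], "roll": -0.03}]'

```text
t: 13.08
tool_pos: [0.4957, -0.1367, 0.0462]
orientation: [-2.731, -1.551, 0.002]
force: [-4.0, -1.0, -1.1]
opening: 0.0006
```

```bash
python3 look.py c5.png
```

```text
13.175 [ 0.49626166 -0.13666596  0.04647017] [-0.8003718   0.12790835  0.23252948]
r 0.15923214691052137 ang -128.64451454909047
psi 59.13719447066207 peg-frame radial 0.15776579646578218 tang -0.021559918257063385
```

View pics/c5.png

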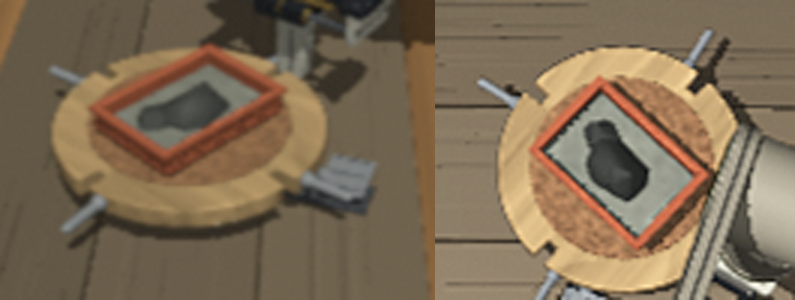

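The disc is at about 66.3°, from the pegs at (479,81) and (711,31) in the crop, and this agrees with the tool angle. The tray is in place on the disc. About 0.41 rad remains.

Emit:
step_arm --deltas '[{"offset": [-0.03, 0.32, 0], "roll": -0.02}, {"offset": [-0.05, 0.47, 0], "roll": -0.03}, {"offset": [-0.065, 0.63, 0], "roll": -0.04}, {"offset": [-0.08, 0.79, 0], "roll": -0.05}, {"offset": [-0.08, 0.79, 0], "roll": -0.05}, {"offset": [-0.08, 0.79, 0], "roll": -0.05}, {"offset": [-0.065, 0.63, 0], "roll": -0.04}, {"offset": [-0.05, 0.47, 0], "roll": -0.03}, {"offset": [-0.03, 0.32, 0], "roll": -0.02}, {"offset": [-0.02, 0.16, 0], "roll": -0.01}, {"offset": [-0.02, 0.16, 0], "roll": -0.01}]'

```text
t: 14.55
tool_pos: [0.545, -0.1624, 0.0467]
orientation: [2.421, 2.002, -0.0]
force: [-3.6, -1.4, -0.5]
opening: 0.0003
```

```bash
python3 look.py c6.png
```

```text
14.65 [ 0.54521057 -0.16230765  0.04670324] [-2.14011531 -1.29220557 -0.55040048]
r 0.15827658933102579 ang -108.60215451994361
psi 79.1881203826989 peg-frame radial 0.1568158328266274 tang -0.02145398110266335
```

Emit:
step_arm --deltas '[{"offset": [-0.02, 0.16, 0], "roll": -0.01}, {"offset": [-0.02, 0.16, 0], "roll": -0.01}, {"offset": [-0.02, 0.16, 0], "roll": -0.01}, {"offset": [-0.02, 0.16, 0], "roll": -0.01}, {"offset": [-0.01, 0.08, 0], "roll": -0.005}, {"offset": [0, 0, 0], "roll": 0}]'

```text
t: 15.4
tool_pos: [0.5521, -0.1645, 0.0467]
orientation: [2.375, 2.056, 0.0]
force: [-1.2, -2.0, -0.0]
opening: 0.0003
```

```bash
python3 look.py c7.png
```

```text
15.5 [ 0.55214714 -0.16449957  0.04672431] [-2.16742363 -0.85725836 -0.46615536]
r 0.15830843765143096 ang -105.96880658211803
psi 81.74538184028144 peg-frame radial 0.1568757446606071 tang -0.021249992207457557
```

View pics/c7.png

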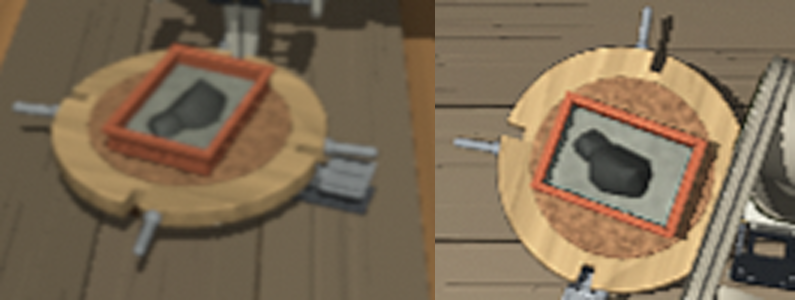

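In the side crop the stopper plate is at about (345,178) and the notch is nearly over the pin. I'll creep on until the force shows that the disc has locked.

Emit:
step_arm --deltas '[{"offset": [-0.01, 0.08, 0], "roll": -0.005}, {"offset": [-0.01, 0.08, 0], "roll": -0.005}, {"offset": [0, 0, 0], "roll": 0}]'

```text
t: 15.88
tool_pos: [0.5536, -0.1649, 0.0467]
orientation: [2.365, 2.068, 0.0]
force: [-2.4, -0.5, 0.9]
opening: 0.0006
```

Emit:
step_arm --deltas '[{"offset": [-0.01, 0.08, 0], "roll": -0.005}, {"offset": [0, 0, 0], "roll": 0}]'

```text
t: 16.12
tool_pos: [0.5544, -0.1651, 0.0467]
orientation: [2.36, 2.074, 0.0]
force: [-2.9, -1.6, 1.4]
opening: 0.0004
```

```bash
python3 look.py c8.png
```

```text
16.225 [ 0.55436289 -0.16514194  0.0466702 ] [-2.57682806 -1.14760633  0.63139161]
r 0.15833324508035868 ang -105.13395397542638
psi 82.60805243620321 peg-frame radial 0.15688999027236414 tang -0.02132949718147178
```

Emit:
step_arm --deltas '[{"offset": [-0.01, 0.08, 0], "roll": -0.005}, {"offset": [-0.01, 0.08, 0], "roll": -0.005}, {"offset": [0, 0, 0], "roll": 0}]'

```text
t: 16.6
tool_pos: [0.5563, -0.1654, 0.0468]
orientation: [2.349, 2.085, 0.001]
force: [0.8, 0.3, -0.2]
opening: 0.0007
```

```bash
python3 look.py c9.png; python3 - <<'E'
from h import *
i=cv2.imread("pics/c3.png");rows=[cv2.resize(cv2.imread(f"pics/c{k}.png")[130:230,260:400],None,fx=2.5,fy=2.5) for k in(5,7,8,9)]
cv2.imwrite("pics/cmp.png",np.vstack([np.hstack(rows[:2]),np.hstack(rows[2:])]))
E
```

```text
16.7 [ 0.55630072 -0.1654263   0.04678771] [-0.04324696  0.19195927 -0.18444462]
r 0.15811378235777546 ang -104.42917568832324
psi 83.1847881911178 peg-frame radial 0.15671973707206063 tang -0.020949753782471103
```

View pics/cmp.png

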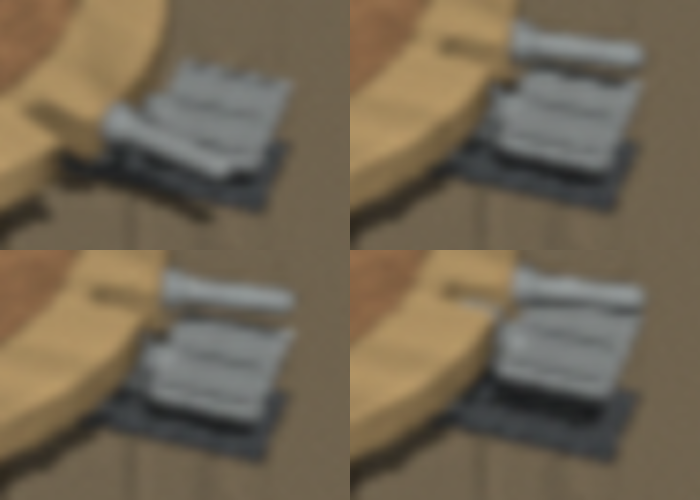

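Bottom right is the latest crop. The plate has jumped up beneath the peg and the pin shows in the notch at about (480,300). The push force fell to about 0 as well. I'll back off clockwise, then go up and away.

Emit:
step_arm --deltas '[{"offset": [0, -0.3, 0], "roll": 0}, {"offset": [0, -0.6, 0], "roll": 0}, {"offset": [-0.5, -0.6, 0], "roll": 0}, {"offset": [-1, 0, -1], "roll": 0}, {"offset": [-1, 0, -3], "roll": 0}, {"offset": [-1, 0, -4], "roll": 0}, {"offset": [-1, 0, -4], "roll": 0}, {"offset": [-3, -1, -3], "roll": 0}, {"offset": [-3, -1, 0], "roll": 0}, {"offset": [-1, -1, 0], "roll": 0}, {"offset": [0, 0, 0], "roll": 0}, {"offset": [0, 0, 0], "roll": 0}]'

```text
t: 18.2
tool_pos: [0.4975, -0.2735, 0.1962]
orientation: [-2.349, -2.085, -0.0]
force: [0.3, 0.7, -0.1]
opening: 0.0007
```

```bash
python3 look.py c10.png; python3 - <<'E'
from h import *
p=cams.read_camera("top")
for t,z in(("tray",.074),("mister",.018),("vase",.018),("hook",.018),("thumb_plate",.056),("peg",.063)):
    for k in cams.pinpoint(p,t)[:1]: print(t,k["score"],atz(p,k["xy"],z))
E
```

```text
18.3 [ 0.49777143 -0.2733859   0.19627832] [0.1415715  0.1653676  0.04386737]
r 0.27884736067628324 ang -110.56015513702813
psi 83.24313816206717 peg-frame radial 0.2707944071909151 tang -0.06652999015669588
tray 0.89 [ 0.59268707 -0.00247546  0.074     ]
mister 0.78 [0.57340403 0.48439371 0.018     ]
thumb_plate 0.51 [0.44082299 0.02455227 0.056     ]
peg 0.71 [ 0.56670199 -0.16699463  0.063     ]
```

View pics/c10.png

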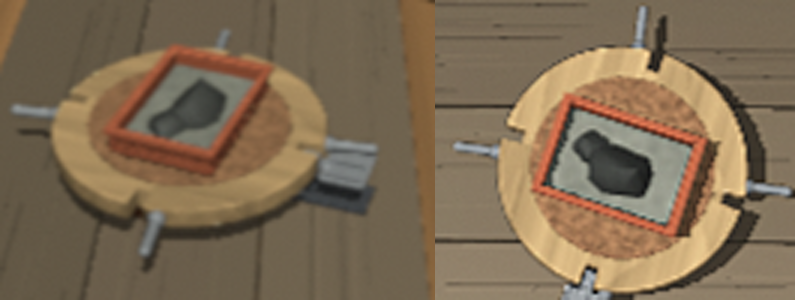

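The disc sits a quarter turn on: the pegs are at (640,8), (455,147) and (792,190) in the crop, as they were at the start. The stopper is up under the peg with its pin in the notch, the tray has turned with the disc, and the arm is clear. Handing in.

```bash
python3 -c "
from plant import robot
print(robot.close_job())"
```

```text
the job is handed in; nothing more can be done
None
```

The turntable has had its quarter turn anticlockwise, and the job was handed in at about 18 s of the 48 s allowed. I pressed the thumb plate down to its stop with closed fingertips and pushed the peg slowly round. When the stopper sprang up, I backed off and lifted clear.

**Last checks**
- **Notch:** the side pictures show the plate back up under the next peg with the pin in the notch. The push force dropped from about 3 N to zero at that point.
- **Disc:** the pegs stand in the same places as at the start.
- **Tray and stone:** they turned with the disc, and no slip shows in the pictures.
- **Robot:** the arm is clear and touching nothing. The highest force component I read was about 11 N, while holding the plate down.

**Less certain**
- **Vase and hook:** in the last picture the networks found the mister where it was but not the vase or the hook. The arm never went near either.
- **Side force:** about 7 N sideways showed during the press. I put it down to friction on the plate, and it vanished once the finger moved.

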